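# Release the incubator hood and lower it shut on a finger

## Robot

A 6-joint arm with a two-finger parallel gripper is mounted at the origin on the work surface; the furniture and walls round the work are solid. World frame = base frame: x ahead of the robot, y to its left, z up, the work surface at z = 0. Lengths are in m, angles in rad, forces in N, time in s.
With the tool pointing down it reaches from about 0.3 to 0.875 m from the base axis. Payload 4.2 kg.
Tool frame: the origin (TCP) lies at the very end of the fingers, on their centre line; the grasp point (between the pads) lies 19 mm behind it (env.grip_depth is the distance from the TCP to the grasp point, in m); z points along the fingers, y is the line along which they close (so a half turn about z gives the same grasp; the last joint's range is limited). The gripper opens to 85 mm and grips with 20 to 120 N. Pads are 22 mm wide; open, the fingers measure 114 mm over their backs; the gripper's body (76 mm by 85 mm) begins 54 mm behind the grasp point. The pads swing forward as they close: fully open they stand 13 mm farther back than shut.
Start: joints at [1.186, 0.32, 1.565, -0, 1.257, -0.02], TCP at [0.205, 0.537, 0.231] pointing down, gripper open.
Joint ranges: [-3.11, 3.11], [-0.84, 2.01], [0.21, 2.61], [-1.34, 4.49], [0.05, 2.63], [-2.56, 2.56]. Speed limits (rad/s): [2.57, 2.57, 3.14, 3.14, 3.14, 3.14].

## Interface

Orientations are given as [roll, pitch, yaw] about the fixed x, y, z axes, in that order (R = Rz(yaw) Ry(pitch) Rx(roll)).
In Python, from plant import telemetry, imaging, ticket, env gives the robot as it stands.
- The arm moves only by the shell command python3 -m jog 'ROWS' [FORCE]. ROWS is JSON, a list of rows, each a list of 5 numbers: the closure, from 0 (fully open) to 1 (shut), then the shift along the tool's x, y, z in units of 25 mm (1.0 is 25 mm), then the turn about the tool's z in units of 8 degrees (1.0 is 8 degrees). A call has 1 to 20 rows; each row shifts and turns the commanded pose from where the row before left it, along the tool's axes as they then stand; what a row does not reach is not made up. A row lasts 1/10 s, in which the tool goes at most 50 mm and 8.59 degrees, less where a joint would pass 70% of its speed; a pose out of reach is approached as far as the arm can. A call is refused whole if a number of a shift passes 1 or a number of a turn 1, either way. A call with a gripper value outside its range is refused whole. The fingers move at their own pace and stop on an object; FORCE is the grip in N (left out, the last holds). Time passes only in rows, so rows that do not move let the fingers close. It gives the time, the measured TCP pose, the force, the opening and the grip force at its end, in the units of the state.
- telemetry.get_state(): the state, without advancing time (a new reading comes with each control period).
- imaging.capture(name): name is "scene" or "top"; returns (picture, depth): 384x512x3 uint8, blue, green, red; 384x512 float32, m along the optical axis (not along the pixel's ray), 0 where there is no reading.
- imaging.get_calibration(name): a dict with "fx", "fy", "cx", "cy" (pixels), "cam_to_world" (4x4, takes a point from camera to world coordinates). Camera axes: x right, y up, looking along -z (the intrinsics and any distortion apply to the point x, -y, -z); pixel columns grow to the right and rows downward; lengths in m; the calibration is good to about 2 mm. A picture is of the moment at which its call begins. get_calibration takes no time and is no camera call.
- ticket.sign_off(): hands the job in; it is judged then, once.
Trained networks look in the newest picture that a camera, given by its name, has taken for a name from the list of things; names that differ only in an ending like _2 or _b are one class to them, and where a whole thing is asked for, a point or a joint stands for the part that bears it (a point fixed in the world has none). Each returns a list of dicts, best first, with "conf" (0 to 1); they miss things now and then, are a little off and sometimes report something else, mostly with a low value. They report only what shows in the picture. A call takes as long as a camera call. They do not tell look-alikes from the thing itself.
- imaging.silhouettes(query, camera): "region" (384x512 bool, what is visible of it) and "at" ([row, column] in pixels, amid what is visible of it).
The state is a dict: "time": time; "joint_positions": joint angles; "dq": joint speeds; "joint_efforts": joint torques, N m; "eef_pos": TCP position; "tool_rot": TCP orientation; "contact_force": force on the tool from outside, world axes, zero at the start; "moment": the same for the moment, N m; "width": finger opening in m; "grasp_force": force on a finger pad.
Only numpy, scipy, OpenCV 4.12 (cv2) and the standard library are available. Lean on these libraries where they do the work, as an engineer would, in place of code of your own. Each camera call takes 0.05 s, during which the arm holds its last target. There are 200 camera calls.

## Task

The clear hood of the small strip incubator is standing open on its hold-open catch. Reach in under the hood with the shut fingers, push the catch's upright tab back so that the hood lets go and comes down on your finger, then let it down gently on the finger until it is fully shut, without letting it slam. Only touch things: do not raise the hood, and leave the tube strips and everything round the incubator where they are.

Things in the scene. Friction and masses are not known exactly. Their poses are not given: they have to be found in the camera images.
- incubator: fixed white bench incubator, 144 x 184 mm in plan. Origin: on the worktop under the housing. Its -x side is the front (panel with display, 65 mm before the origin), z is up; yaw 0.95 to 1.5, so the front faces the robot's right. Deck 62 mm above the worktop, with a coaming round its edge (top at 68 mm, front one at x = -59 mm). The hood's hinge line runs along its y axis at x = +72, z = 100 mm; the catch is at y = +52 mm
- hood (a joint): hinge of the clear hood in rad: 0 = fully shut, grows as it opens; it stands open at about 0.96 on the catch. A clear shell, 139 mm from hinge to front, 185 mm wide, skirts 30 mm deep, 0.25 kg, with a grey lip along its front. Once the catch lets go only a light damper brakes it: it falls shut in about half a second
- lip (a point): middle of the front lower edge of the hood's grey finger lip (150 mm wide, 4 mm thick, sticks out 10 mm before the front skirt). Moves with the hood. Seen from the hinge line with the hood shut it is 147 mm to the front and 30 mm lower (70 mm above the worktop, 14 mm before the front of the coaming, so a leaning finger can carry it to the last)
- catch (a joint): travel of the hold-open catch in m: 0 = at rest, grows to 0.010 (its stop) as its tab is pushed towards the hinge (+x of the incubator). A spring returns it: 1.5 N at rest, about 2.6 N fully back. Beyond about 0.005 the hood's curved stay slips off its ledge and the hood drops
- tab (a point): front (-x) face of the catch's grey upright tab, middle of its width, 86 mm above the worktop. The tab is 26 mm wide (along y), 4 mm thick, from 66 to 95 mm above the worktop, 124 mm before the hinge line: a finger leaning about 45 degrees back towards the front while its tip pushes the tab lies under the falling hood's lip
- strip_a: loose white strip of small tubes, 19 x 54 x 14 mm, lying in the block's front trough; to be left alone
- strip_b: the same in the middle trough; to be left alone. The block (aluminium, on the deck, top 88 mm above the worktop) fills x -46 to +62, y -66 to +10 mm of the incubator's frame
- strip_c: the same in the rear trough; to be left alone
- reagent: brown reagent bottle with black cap, 50 mm across, 98 mm tall, standing beside the incubator; origin at its foot; to be left alone
- petri: petri dish, 61 mm across, 14 mm tall, on the worktop; to be left alone
- pipette: yellow pipette, 240 mm long, lying on the worktop; to be left alone
- tube_lying: capped sample tube lying on the worktop, 17 mm thick; to be left alone
Not all that is in view belongs to the job. There is more than one size of the incubator; the one meant has the size given above.

How it is judged:
On the way, in this order (a step that is already met when the one before it is completed fails the run):
1. the catch's tab is pushed back and the hood lets go (value of joint catch above 0.0035 m and contact force between the fingers and catch above 0.3 N).
2. the falling hood is caught and carried on the fingers or the hand behind them, part open (value of joint hood between 0.06 and 0.75 rad and contact force between any of the fingers, the arm and hood above 0.2 N), for 0.2 s.
At the end, for the whole second after the job is handed in: the hood is fully shut (within 0.025 rad) and the catch is back at rest (value of joint hood below 0.025 rad and value of joint catch below 0.002 m); the robot touches nothing.
It fails at once if the hood slams: it is falling faster than 1.6 rad/s (0.25 m/s at the lip) within the last 17 mm before it is shut, as after a free drop of more than about 5 mm (value of joint hood below 0.115 rad and velocity of joint hood below -1.6 rad/s).
It fails at once if the hood is raised above where it stood (value of joint hood above 1.08 rad).
It fails at once if a tube strip is moved or lifted (distance of any of strip_a, strip_b, strip_c from where it was at the start of the episode above 0.008 m).
It fails at once if a bystander is moved (distance of any of reagent, petri, pipette, tube_lying from where it was at the start of the episode above 0.015 m).
It also fails if it takes over 32 s, if anything falls off the work surface, if the arm or the gripper's body presses on something with over 40 N, if the wrist force passes 120 N, or if a joint passes its speed limit or range.

## Working session

There is one attempt and no reset: what is moved stays moved. The work goes in short steps, Python scripts to look and compute and a shell command to move; the robot and the scene stay as the last step left them, time stands still between calls to the robot, and variables do not carry over. Pictures are saved under pics/ and viewed, at most 10 in all, crops included, and the job is handed in when it is done.

```bash
ls; mkdir -p pics
python3 - <<'E'
from plant import telemetry, imaging, env
import cv2, numpy as np
print(telemetry.get_state())
for n in("scene","top"):
    p,d=imaging.capture(n); cv2.imwrite(f"pics/{n}0.png",p); np.save(f"pics/{n}0.npy",d)
    c=imaging.get_calibration(n); print(n,c)
    for q in("incubator","hood","catch","tab","lip","reagent","petri","pipette","tube_lying"):
        for r in imaging.silhouettes(q,n)[:3]: print(q,round(r["conf"],2),r["at"],r["region"].sum())
E
```

```text
pics
{'time': 0.0, 'joint_positions': array([ 1.18604545e+00,  3.20277522e-01,  1.56569801e+00, -1.78476660e-05,
        1.25737735e+00, -2.00206736e-02]), 'dq': array([-0.00149321, -0.00164603, -0.00026616,  0.00059785,  0.00232451,
       -0.00063895]), 'joint_efforts': array([-1.76535235e-03, -4.15517664e+01, -2.34151769e+01, -2.35882389e-04,
        8.16078682e-03, -3.83306443e-06]), 'eef_pos': array([0.20493556, 0.53672411, 0.23048314]), 'tool_rot': array([-3.13983244e+00, -1.82734998e-05,  2.77686795e+00]), 'contact_force': array([-0.50065869, -0.34961963, -0.08185609]), 'moment': array([ 0.05273897, -0.00398409,  0.0639777 ]), 'grasp_force': 0.0, 'width': 0.08535331164678457}
scene {'fx': 454.01507802238, 'fy': 454.01507802238, 'cx': 264.58707697381226, 'cy': 187.54670633052254, 'cam_to_world': array([[ 0.5671368 ,  0.56007968, -0.60387632, -0.34914615],
       [-0.82360045,  0.39115179, -0.41070985, -0.55223717],
       [ 0.00617706,  0.73028148,  0.68311845,  0.94106403],
       [ 0.        ,  0.        ,  0.        ,  1.        ]])}
incubator 0.83 [294.1, 300.5] 3897
incuba
[... 595 characters left out ...]
6e-01],
       [-9.99856798e-01,  1.67217174e-02, -2.60152823e-03,
        -1.88341083e-02],
       [ 1.11412635e-03,  2.18438586e-01,  9.75850062e-01,
         1.29760293e+00],
       [ 0.00000000e+00,  0.00000000e+00,  0.00000000e+00,
         1.00000000e+00]])}
incubator 0.9 [258.8, 336.9] 1891
incubator 0.66 [134.9, 232.1] 2827
incubator 0.47 [155.3, 241.6] 46
hood 0.88 [258.8, 340.1] 1757
hood 0.7 [128.0, 225.9] 1804
catch 0.36 [156.2, 241.7] 45
tab 0.6 [155.5, 240.2] 27
lip 0.91 [125.2, 227.5] 1893
lip 0.74 [260.7, 341.2] 1759
reagent 0.7 [138.4, 161.3] 275
petri 0.6 [128.1, 315.1] 220
pipette 0.79 [153.6, 344.2] 358
tube_lying 0.56 [208.6, 314.1] 59
tube_lying 0.54 [136.0, 234.3] 2865
```

Run:
```python
import cv2
a=cv2.imread("pics/scene0.png")[70:270,170:430]; cv2.imwrite("pics/s1.png",cv2.resize(a,None,fx=3,fy=3,interpolation=2))
a=cv2.imread("pics/top0.png")[70:250,140:380]; cv2.imwrite("pics/t1.png",cv2.resize(a,None,fx=3.3,fy=3.3,interpolation=2))
```

```text
(no output)
```

View pics/s1.png

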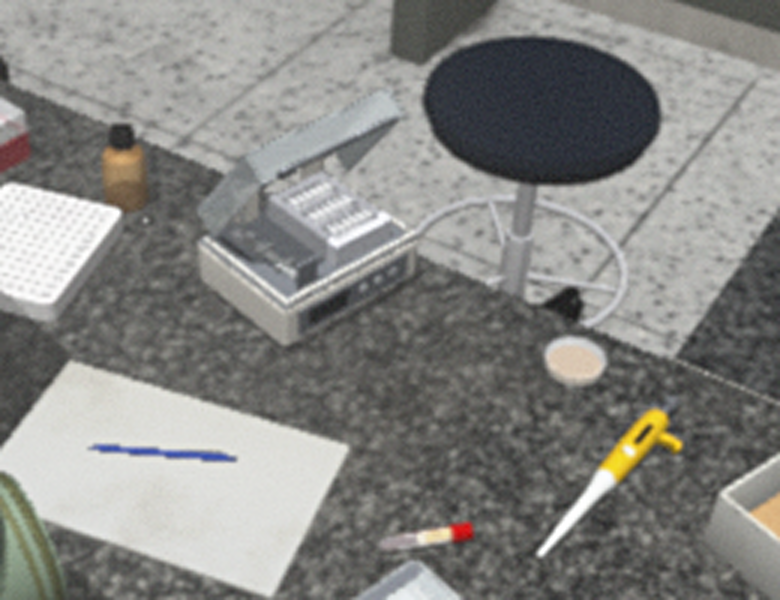

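View pics/t1.png

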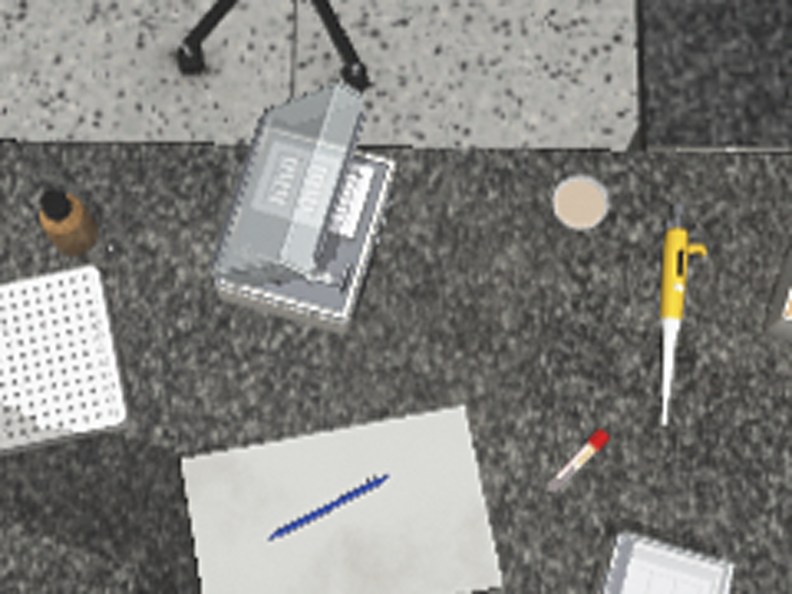

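The scene shows the small open incubator at about pixel (275,150), with its tab at about (269,160). A shut look-alike stands nearer the robot. The bottle is at (214,126), and the petri dish, pipette and tube are off to the right. I'll fit the pose next.

```bash
cat > h.py <<'E'
import numpy as np, cv2
from plant import imaging
def cloud(n,d):
    c=imaging.get_calibration(n); v,u=np.mgrid[:384,:512]
    P=np.stack([(u-c["cx"])/c["fx"]*d,-(v-c["cy"])/c["fy"]*d,-d],-1)
    return P@c["cam_to_world"][:3,:3].T+c["cam_to_world"][:3,3]
def proj(n,P):
    c=imaging.get_calibration(n); T=np.linalg.inv(c["cam_to_world"]); q=np.asarray(P)@T[:3,:3].T+T[:3,3]
    return np.stack([c["cx"]-c["fx"]*q[...,0]/q[...,2],c["cy"]+c["fy"]*q[...,1]/q[...,2]],-1)
def toW(pose,P):
    x,y,a=pose; P=np.asarray(P,float); c,s=np.cos(a),np.sin(a)
    return np.stack([x+c*P[...,0]-s*P[...,1],y+s*P[...,0]+c*P[...,1],P[...,2]],-1)
E
python3 - <<'E'
from h import *
from scipy.optimize import least_squares
C={n:cloud(n,np.load(f"pics/{n}0.npy")) for n in("scene","top")}
for n,(r,c) in [("scene",(160,269)),("scene",(162,269)),("top",(155,240)),("scene",(126,214)),("top",(138,161)),("scene",(191,359)),("scene",(223,377)),("scene",(246,316)),("scene",(294,300)),("top",(259,337))]:
    print(n,r,c,C[n][r,c].round(3))
S=C["scene"][100:190,225:320]; 
pts=np.concatenate([S.reshape(-1,3),C["top"][90:175,195:265].reshape(-1,3)])
pts=pts[(pts[:,2]>.012)&(pts[:,2]<.058)&(np.hypot(pts[:,0]-.5,pts[:,1])<.3)]
print(len(pts),pts.min(0),pts.max(0))
# wall points: near side y=+92, front x=-65
def res(p):
    c,s=np.cos(p[2]),np.sin(p[2]); d=pts[:,:2]-p[:2]
    lx=c*d[:,0]+s*d[:,1]; ly=-s*d[:,0]+c*d[:,1]
    return np.minimum(abs(lx+.065)+np.maximum(0,abs(ly)-.092),abs(ly-.092)+np.maximum(0,-.065-lx)+np.maximum(0,lx-.079))
best=None
m=np.median(pts[:,:2],0)
for a in np.arange(.95,1.55,.1):
  for dx in(0,.05,.1):
    r=least_squares(res,[m[0]+dx,m[1]+.03,a],loss="soft_l1",f_scale=.002)
    if best is None or r.cost<best.cost: best=r
print(best.x,best.cost,np.median(res(best.x)))
p=best.x; np.save("pose.npy",p)
print("tab",toW(p,[-.052,.052,.086]))
for n in("scene","top"):
    im=cv2.imread(f"pics/{n}0.png"); 
    k=4; o=np.array([215,85]) if n=="scene" else np.array([185,80])
    big=cv2.resize(im[o[1]:o[1]+105,o[0]:o[0]+110],None,fx=k,fy=k,interpolation=2)
    def line(L,col):
        q=((proj(n,toW(p,np.array(L)))-o+.5)*k).astype(int); cv2.polylines(big,[q.reshape(-1,1,2)],False,col,1)
    for z in(0,.062): line([[-.065,-.092,z],[-.065,.092,z],[.079,.092,z],[.079,-.092,z],[-.065,-.092,z]],(0,0,255))
    line([[-.052,.039,.066],[-.052,.065,.066],[-.052,.065,.095],[-.052,.039,.095],[-.052,.039,.066]],(0,255,0))
    line([[-.037,-.075,.203],[-.037,.075,.203]],(255,0,255)); line([[-.046,-.066,.088],[-.046,.01,.088],[.062,.01,.088]],(255,255,0))
    cv2.imwrite(f"pics/o_{n}.png",big)
cv2.imwrite("pics/o.png",np.hstack([cv2.imread("pics/o_scene.png")[:,:400],cv2.imread("pics/o_top.png")[:,:400]]))
E
```

```text
scene 160 269 [0.507 0.015 0.091]
scene 162 269 [0.505 0.014 0.086]
top 155 240 [0.52  0.028 0.072]
scene 126 214 [0.581 0.286 0.059]
top 138 161 [0.576 0.296 0.069]
scene 191 359 [ 0.621 -0.233  0.012]
scene 223 377 [ 0.519 -0.334  0.026]
scene 246 316 [ 0.364 -0.233  0.012]
scene 294 300 [ 0.168 -0.297  0.086]
top 259 337 [ 0.184 -0.282  0.084]
1074 [ 0.47707645 -0.03652714  0.01231824] [0.65479947 0.15076574 0.05799967]
[0.58464052 0.04921653 1.29987053] 0.0022661235711754434 0.0012179406462213271
tab [0.52062087 0.01302973 0.086     ]
```

View pics/o.png

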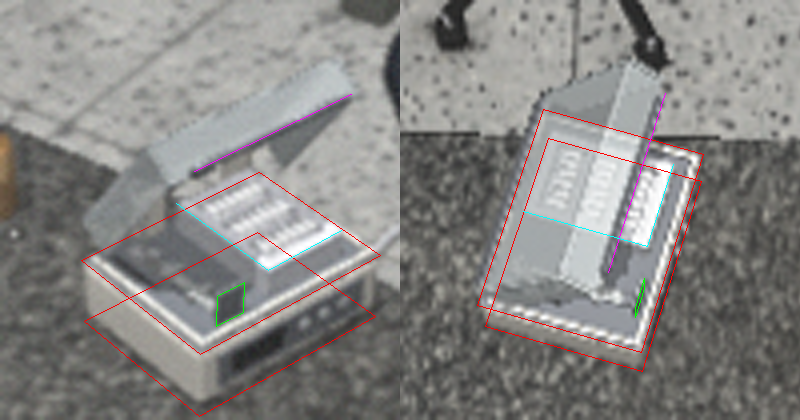

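The overlay fits to within about 3 mm: tab at (232,302) in the left panel, coaming edges matching in the right. Next I'll check the free space on the robot's left.

Run:
```python
import cv2,numpy as np
a=cv2.imread("pics/scene0.png");b=cv2.imread("pics/top0.png")
cv2.imwrite("pics/full.png",cv2.resize(np.hstack([a,b]),(800,300),interpolation=cv2.INTER_AREA))
from h import *
for n in("scene","top"):
    P=cloud(n,np.load(f"pics/{n}0.npy")); ok=np.load(f"pics/{n}0.npy")>0
    for x0,x1 in((-.3,0),(0,.2),(.2,.4),(.4,.7)):
        m=ok&(P[...,0]>x0)&(P[...,0]<x1)&(P[...,1]>.35); q=P[m]
        if len(q): print(n,x0,"y max",q[:,1].max().round(2),[ (round(y,1), q[(q[:,1]>y)&(q[:,1]<y+.1),2].max().round(2)) for y in np.arange(.35,1.3,.1) if ((q[:,1]>y)&(q[:,1]<y+.1)).any()])
```

```text
scene -0.3 y max 0.62 [(np.float64(0.4), np.float64(0.01)), (np.float64(0.4), np.float64(0.01)), (np.float64(0.5), np.float64(0.01))]
scene 0 y max 0.89 [(np.float64(0.4), np.float64(0.57)), (np.float64(0.4), np.float64(0.52)), (np.float64(0.5), np.float64(0.48)), (np.float64(0.6), np.float64(0.01)), (np.float64(0.7), np.float64(0.01)), (np.float64(0.8), np.float64(0.01))]
scene 0.2 y max 1.02 [(np.float64(0.4), np.float64(0.12)), (np.float64(0.4), np.float64(0.51)), (np.float64(0.5), np.float64(0.31)), (np.float64(0.6), np.float64(0.01)), (np.float64(0.7), np.float64(0.01)), (np.float64(0.8), np.float64(0.02)), (np.float64(0.9), np.float64(0.02))]
scene 0.4 y max 1.11 [(np.float64(0.4), np.float64(0.03)), (np.float64(0.4), np.float64(0.07)), (np.float64(0.5), np.float64(0.07)), (np.float64(0.6), np.float64(0.11)), (np.float64(0.7), np.float64(0.11)), (np.float64(0.8), np.float64(0.02)), (np.float64(0.9), np.float64(0.02)), (np.float64(1.0), np.float64(0.01))]
top -0.3 y max 0.79 [(np.float64(0.5), np.float64(0.01)), (np.float64(0.6), np.float64(0.02)), (np.float64(0.7), np.float64(0.03))]
top 0 y max 0.8 [(np.float64(0.4), np.float64(0.67)), (np.float64(0.4), np.float64(0.5)), (np.float64(0.5), np.float64(0.07)), (np.float64(0.6), np.float64(0.01)), (np.float64(0.7), np.float64(0.01))]
top 0.2 y max 0.86 [(np.float64(0.4), np.float64(0.64)), (np.float64(0.4), np.float64(0.58)), (np.float64(0.5), np.float64(0.07)), (np.float64(0.6), np.float64(0.01)), (np.float64(0.7), np.float64(0.01)), (np.float64(0.8), np.float64(0.0))]
top 0.4 y max 0.9 [(np.float64(0.4), np.float64(0.04)), (np.float64(0.4), np.float64(0.07)), (np.float64(0.5), np.float64(0.07)), (np.float64(0.6), np.float64(0.1)), (np.float64(0.7), np.float64(0.1)), (np.float64(0.8), np.float64(0.01))]
```

View pics/full.png

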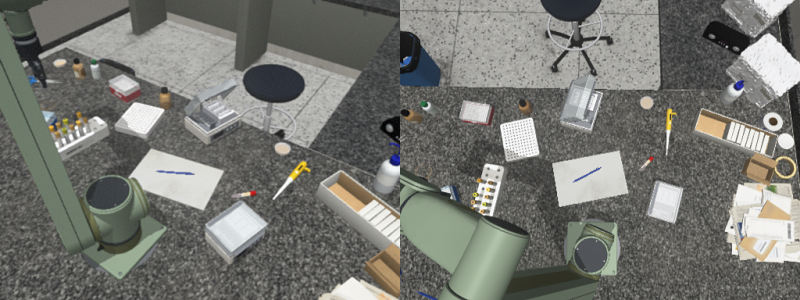

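The left side is clear and low. Each row can only shift the tool and turn it about its own z, so I'll test whether "approached as far as the arm can" lets the tool lean outward at the reach limit. That limit lies along azimuth 1.2–1.3, which is the lean I need.

```bash
python3 -m jog '[[1,0.2,1,0,0],[1,0.2,1,0,0],[1,0.2,1,0,0],[1,0.2,1,0,0],[1,0.2,1,0,0],[1,0.2,1,0,0],[1,0.2,1,0,0],[1,0.2,1,0,0],[1,0.2,1,0,0],[1,0.2,1,0,0],[1,0.2,1,0,0],[1,0.2,1,0,0],[1,0.2,1,0,0],[1,0.2,1,0,0],[1,0.2,1,0,0]]'; python3 -c "
from plant import telemetry as t; s=t.get_state(); print(s['joint_positions'].round(3),s['eef_pos'],s['tool_rot'])"
```

```text
time: 2.5
eef_pos: [0.2608, 0.8875, 0.211]
tool_rot: [3.13, -0.001, 2.777]
contact_force: [-0.9, -0.6, -1.1]
width: -0.0002
grasp_force: 0.0
[1.272 1.055 0.221 0.    1.854 0.067] [0.26078142 0.88745241 0.21102624] [ 3.12979974e+00 -1.04207327e-03  2.77679338e+00]
```

```bash
python3 -m jog '[[1,0,1,0,0],[1,0,1,0,0],[1,0,1,0,0],[1,0,1,0,0],[1,0,1,0,0]]'; python3 -c "
from plant import telemetry as t; s=t.get_state(); print(s['joint_positions'].round(3))"
```

```text
time: 3.0
eef_pos: [0.2811, 0.9213, 0.1912]
tool_rot: [3.039, -0.008, 2.777]
contact_force: [-0.5, -0.3, 0.5]
width: -0.0001
grasp_force: 0.0
[1.262 1.081 0.214 0.002 1.743 0.057]
```

Yes, the tool leans outward by about 0.02 rad per row. I'll keep going, adding some upward shift.

```bash
python3 -m jog '[[1,0,1,-0.5,0],[1,0,1,-0.5,0],[1,0,1,-0.5,0],[1,0,1,-0.5,0],[1,0,1,-0.5,0],[1,0,1,-0.5,0]]'; python3 -c "
from plant import telemetry as t; s=t.get_state(); print(s['joint_positions'].round(3))"
```

```text
time: 3.6
eef_pos: [0.2948, 0.9345, 0.2358]
tool_rot: [2.933, -0.014, 2.778]
contact_force: [-0.1, 0.1, 0.3]
width: -0.0002
grasp_force: 0.0
[1.252 1.038 0.215 0.005 1.68  0.047]
```

```bash
python3 -m jog '[[1,0,1,-1,0],[1,0,1,-1,0],[1,0,1,-1,0],[1,0,1,-1,0],[1,0,1,-1,0],[1,0,1,-1,0],[1,0,1,-1,0],[1,0,1,-1,0]]'; python3 -c "
from plant import telemetry as t; s=t.get_state(); print(s['joint_positions'].round(3))"
```

```text
time: 4.4
eef_pos: [0.2966, 0.9039, 0.3897]
tool_rot: [2.777, -0.022, 2.781]
contact_force: [-0.5, -0.4, -0.0]
width: -0.0002
grasp_force: 0.0
[1.238 0.879 0.215 0.011 1.683 0.036]
```

```bash
python3 -m jog '[[1,0.4,1,-0.3,0],[1,0.4,1,-0.3,0],[1,0.4,1,-0.3,0],[1,0.4,1,-0.3,0],[1,0.4,1,-0.3,0],[1,0.4,1,-0.3,0],[1,0.4,1,-0.3,0],[1,0.4,1,-0.3,0],[1,0.4,1,-0.3,0],[1,0.4,1,-0.3,0]]'; python3 -c "
from plant import telemetry as t; s=t.get_state(); print(s['joint_positions'].round(3))"
```

```text
time: 5.4
eef_pos: [0.2294, 0.9517, 0.4472]
tool_rot: [2.602, -0.037, 2.788]
contact_force: [-0.8, 0.3, 0.4]
width: 0.0002
grasp_force: 0.0
[ 1.331  0.839  0.215 -0.027  1.547  0.118]
```

```bash
python3 -m jog '[[1,0.2,1,-0.2,0],[1,0.2,1,-0.2,0],[1,0.2,1,-0.2,0],[1,0.2,1,-0.2,0],[1,0.2,1,-0.2,0],[1,0.2,1,-0.2,0],[1,0.2,1,-0.2,0],[1,0.2,1,-0.2,0],[1,0.2,1,-0.2,0],[1,0.2,1,-0.2,0],[1,0.2,1,-0.2,0]]'
cat > st.py <<'E'
from h import *
from plant import telemetry as t
from scipy.spatial.transform import Rotation as Ro
import sys
s=t.get_state(); R=Ro.from_euler("xyz",s["tool_rot"]).as_matrix(); p=np.load("pose.npy"); e=s["eef_pos"]
c,q=np.cos(p[2]),np.sin(p[2]); I=np.array([[c,-q,0],[q,c,0],[0,0,1]])
o=np.array([p[0],p[1],0])
print("t",s["time"],"q",s["joint_positions"].round(3),"F inc",(I.T@s["contact_force"]).round(2))
print("TCP inc mm",(I.T@(e-o)*1000).round(1)); print("axes in inc (cols x,y,z)\n",(I.T@R).round(3))
if len(sys.argv)>1:
    T=np.array(eval(sys.argv[1]))/1000; print("units to go",(R.T@(I@T+o-e)/.025).round(2))
E
python3 st.py '[-140,52,150]'
```

```text
time: 6.5
eef_pos: [0.2147, 0.9734, 0.5219]
tool_rot: [2.416, -0.057, 2.803]
contact_force: [0.7, 0.2, 0.2]
width: -0.0
grasp_force: 0.0
t 6.5 q [ 1.355  0.789  0.215 -0.039  1.411  0.136] F inc [ 0.4  -0.63  0.22]
TCP inc mm [791.5 603.8 521.9]
axes in inc (cols x,y,z)
 [[ 0.068  0.744  0.665]
 [ 0.996 -0.089 -0.002]
 [ 0.057  0.662 -0.747]]
units to go [-25.36 -35.62 -13.61]
```

The tool now leans 41.6° straight along the incubator's +x. Next, travel high over to the front of the incubator.

```bash
python3 st.py '[-170,52,340]' | tail -1
```

```text
units to go [-25.   -31.47 -20.09]
```

```bash
python3 -m jog '[[1,-0.78,-0.98,-0.63,0],[1,-0.78,-0.98,-0.63,0],[1,-0.78,-0.98,-0.63,0],[1,-0.78,-0.98,-0.63,0],[1,-0.78,-0.98,-0.63,0],[1,-0.78,-0.98,-0.63,0],[1,-0.78,-0.98,-0.63,0],[1,-0.78,-0.98,-0.63,0],[1,-0.78,-0.98,-0.63,0],[1,-0.78,-0.98,-0.63,0],[1,-0.78,-0.98,-0.63,0],[1,-0.78,-0.98,-0.63,0],[1,-0.78,-0.98,-0.63,0],[1,-0.78,-0.98,-0.63,0],[1,-0.78,-0.98,-0.63,0],[1,-0.78,-0.98,-0.63,0]]'; python3 st.py '[-170,52,340]'
```

```text
time: 8.1
eef_pos: [0.3503, 0.4433, 0.4351]
tool_rot: [2.416, -0.055, 2.803]
contact_force: [0.4, -0.1, -0.0]
width: -0.0003
grasp_force: 0.0
t 8.1 q [ 0.656 -0.06   1.71   0.514  0.938 -0.745] F inc [ 0.05 -0.43 -0.04]
TCP inc mm [317.  331.2 435.1]
axes in inc (cols x,y,z)
 [[ 0.067  0.744  0.665]
 [ 0.996 -0.087 -0.003]
 [ 0.055  0.663 -0.747]]
units to go [-12.65 -16.04 -10.07]
```

```bash
python3 -m jog '[[1,-0.79,-1,-0.63,0],[1,-0.79,-1,-0.63,0],[1,-0.79,-1,-0.63,0],[1,-0.79,-1,-0.63,0],[1,-0.79,-1,-0.63,0],[1,-0.79,-1,-0.63,0],[1,-0.79,-1,-0.63,0],[1,-0.79,-1,-0.63,0],[1,-0.79,-1,-0.63,0],[1,-0.79,-1,-0.63,0],[1,-0.79,-1,-0.63,0],[1,-0.79,-1,-0.63,0],[1,-0.79,-1,-0.63,0],[1,-0.79,-1,-0.63,0],[1,-0.79,-1,-0.63,0],[1,-0.79,-1,-0.63,0]]'; python3 st.py '[-130,52,110]'
```

```text
time: 9.7
eef_pos: [0.4892, -0.1004, 0.3407]
tool_rot: [2.418, -0.055, 2.802]
contact_force: [0.1, 0.1, 0.2]
width: 0.0002
grasp_force: 0.0
t 9.7 q [-0.635  0.227  1.62   0.67   1.59  -1.935] F inc [ 0.12 -0.05  0.16]
TCP inc mm [-169.7   51.9  340.7]
axes in inc (cols x,y,z)
 [[ 0.069  0.745  0.663]
 [ 0.996 -0.088 -0.004]
 [ 0.055  0.661 -0.749]]
units to go [-0.39 -4.91  7.96]
```

```bash
python3 -m jog '[[1,-0.05,-0.55,0.89,0],[1,-0.05,-0.55,0.89,0],[1,-0.05,-0.55,0.89,0],[1,-0.05,-0.55,0.89,0],[1,-0.05,-0.55,0.89,0],[1,-0.05,-0.55,0.89,0],[1,-0.05,-0.55,0.89,0],[1,-0.05,-0.55,0.89,0],[1,0,-0.5,0.8,0]]'; python3 st.py '[-63,52,76]'
python3 - <<'E'
from h import *
from plant import telemetry as t
p=np.load("pose.npy"); out=[]
for n in("scene","top"):
    im,d=imaging.capture(n); np.save(f"pics/{n}1.npy",d); cv2.imwrite(f"pics/{n}1.png",im)
    e=t.get_state()["eef_pos"]; uv=proj(n,np.array([e,toW(p,[-.052,.052,.086])])); print(n,uv)
    o=(uv.mean(0)-[33,37]).astype(int); k=6
    b=cv2.resize(im[o[1]:o[1]+75,o[0]:o[0]+66],None,fx=k,fy=k,interpolation=2)
    for L,c in(([[-.052,.039,.066],[-.052,.065,.066],[-.052,.065,.095],[-.052,.039,.095],[-.052,.039,.066]],(0,255,0)),([[-.059,-.09,.068],[-.059,.09,.068]],(0,0,255))):
        cv2.polylines(b,[((proj(n,toW(p,np.array(L)))-o+.5)*k).astype(int).reshape(-1,1,2)],False,c,1)
    q=((proj(n,e)-o+.5)*k).astype(int); cv2.drawMarker(b,tuple(int(v) for v in q),(255,0,255),0,20,1); out.append(b)
cv2.imwrite("pics/c1.png",np.hstack(out))
E
```

```text
time: 10.6
eef_pos: [0.4995, -0.0607, 0.11]
tool_rot: [2.419, -0.055, 2.803]
contact_force: [0.8, -0.3, 0.3]
width: 0.0
grasp_force: 0.0
t 10.6 q [-0.56   0.443  1.964  0.783  1.124 -2.265] F inc [-0.09 -0.9   0.27]
TCP inc mm [-128.7   52.6  110. ]
axes in inc (cols x,y,z)
 [[ 0.068  0.746  0.663]
 [ 0.996 -0.087 -0.004]
 [ 0.055  0.66  -0.749]]
units to go [0.08 1.06 2.76]
scene [[289.07975598 167.11264331]
 [272.18197099 159.18339748]]
top [[266.72646282 158.54468442]
 [244.47136305 153.51256451]]
```

View pics/c1.png

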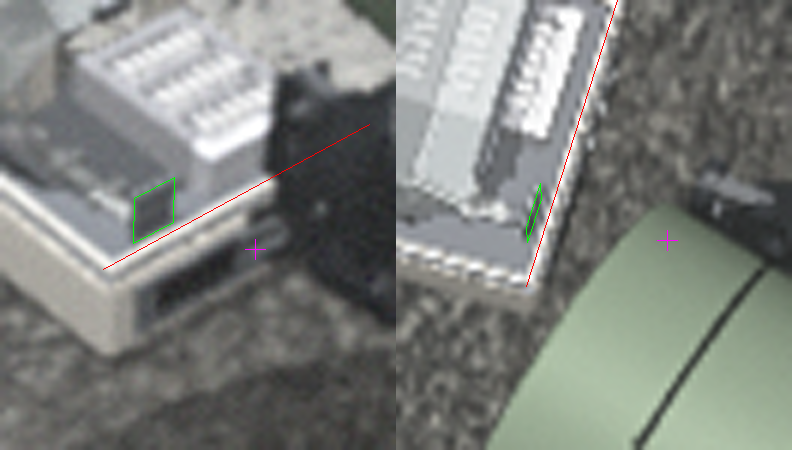

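The tab at (155,212) in the left panel sits within 1 px of the model, and the fingertip is close to the marked TCP at (255,248). J6 is at -2.27, close to its limit, so I'll turn the tool 90° here, where there is room.

```bash
python3 -m jog '[[1,0,0,0,1],[1,0,0,0,1],[1,0,0,0,1],[1,0,0,0,1],[1,0,0,0,1],[1,0,0,0,1],[1,0,0,0,1],[1,0,0,0,1],[1,0,0,0,1],[1,0,0,0,1],[1,0,0,0,1]]'; python3 st.py '[-72,52,78]'
python3 - <<'E'
import numpy as np
from scipy.optimize import brentq
# hood angle for a TCP (x,z in inc mm), finger upper surface h off the axis
d=np.array([.663,-.749]); n=np.array([.749,.663])
for h in(11,14):
  for x,z in[(-70,78),(-62,78),(-52,78),(-60,76),(-65,74),(-70,70),(-73,65),(-75,60),(-78,55),(-78,50),(-80,45)]:
    f=lambda a:(np.array([72-150*np.cos(a-.2013),100+150*np.sin(a-.2013)])-[x,z])@n-h
    g=np.linspace(.96,-.1,400); v=[f(a) for a in g]
    k=next((i for i in range(len(g)-1) if v[i]>0>=v[i+1]),None)
    if k is None: print(h,x,z,"free");continue
    a=brentq(f,g[k],g[k+1]); L=np.array([72-150*np.cos(a-.2013),100+150*np.sin(a-.2013)])-[x,z]
    print(h,x,z,"hood",round(a,3),"along finger",round(-L@d,1))
E
```

```text
time: 11.8
eef_pos: [0.5, -0.0613, 0.1125]
tool_rot: [-3.096, -0.724, 1.223]
contact_force: [-0.4, -0.3, -0.9]
width: -0.0001
grasp_force: 0.0
t 11.8 q [-0.561  0.44   1.961  0.782  1.128 -0.72 ] F inc [-0.39  0.31 -0.85]
TCP inc mm [-129.1   51.9  112.5]
axes in inc (cols x,y,z)
 [[ 0.747 -0.046  0.663]
 [-0.057 -0.998 -0.005]
 [ 0.662 -0.034 -0.749]]
units to go [ 0.79 -0.06  2.55]
11 -70 78 hood 0.225 along finger 24.4
11 -62 78 hood 0.282 along finger 35.8
11 -52 78 hood 0.349 along finger 49.2
11 -60 76 hood 0.284 along finger 38.8
11 -65 74 hood 0.236 along finger 31.9
11 -70 70 hood 0.172 along finger 24.4
11 -73 65 hood 0.112 along finger 19.1
11 -75 60 hood 0.055 along finger 14.5
11 -78 55 hood -0.016 along finger 7.1
11 -78 50 hood -0.064 along finger 4.5
11 -80 45 free
14 -70 78 hood 0.254 along finger 27.6
14 -62 78 hood 0.31 along finger 38.6
14 -52 78 hood 0.375 along finger 51.6
14 -60 76 hood 0.311 along finger 41.6
14 -65 74 hood 0.264 along finger 35.0
14 -70 70 hood 0.202 along finger 27.9
14 -73 65 hood 0.145 along finger 23.0
14 -75 60 hood 0.091 along finger 19.0
14 -78 55 hood 0.023 along finger 12.2
14 -78 50 hood -0.021 along finger 10.3
14 -80 45 hood -0.092 along finger 3.1
```

```bash
python3 -m jog '[[1,0.2,-0.02,0.64,0],[1,0.2,-0.02,0.64,0],[1,0.2,-0.02,0.64,0],[1,0.2,0,0.64,0],[1,0,0,0,0]]'; python3 st.py '[-50,52,78]'
```

```text
time: 12.3
eef_pos: [0.5136, -0.0029, 0.0755]
tool_rot: [-3.093, -0.725, 1.229]
contact_force: [0.4, -0.1, -0.0]
width: 0.0
grasp_force: 0.0
t 12.3 q [-0.447  0.483  2.024  0.882  1.009 -0.757] F inc [-0.   -0.46 -0.03]
TCP inc mm [-69.3  54.5  75.5]
axes in inc (cols x,y,z)
 [[ 0.746 -0.039  0.664]
 [-0.053 -0.999  0.001]
 [ 0.663 -0.036 -0.747]]
units to go [0.65 0.07 0.44]
```

Now the push: 3 mm steps first, to find contact.

```bash
python3 -m jog '[[1,0.11,0.02,0.06,0],[1,0.11,0.02,0.06,0],[1,0.11,0.01,0.06,0]]'; python3 st.py '[-50,52,80]'|head -2; python3 -m jog '[[1,0.1,0,0.07,0],[1,0.1,0,0.07,0]]';  python3 st.py '[-50,52,80]'
```

```text
time: 12.6
eef_pos: [0.5188, 0.003, 0.0788]
tool_rot: [-3.098, -0.725, 1.229]
contact_force: [0.6, -0.5, -0.3]
width: -0.0004
grasp_force: 0.0
t 12.6 q [-0.433  0.479  2.019  0.89   1.005 -0.743] F inc [-0.28 -0.73 -0.32]
TCP inc mm [-62.2  51.   78.8]
time: 12.8
eef_pos: [0.5204, 0.0084, 0.0791]
tool_rot: [-3.098, -0.723, 1.229]
contact_force: [-1.9, -3.4, 0.1]
width: -0.0002
grasp_force: 2.1
t 12.8 q [-0.421  0.477  2.02   0.895  0.999 -0.737] F inc [-3.77  0.97  0.08]
TCP inc mm [-56.5  51.   79.1]
axes in inc (cols x,y,z)
 [[ 0.748 -0.042  0.663]
 [-0.053 -0.999 -0.003]
 [ 0.662 -0.032 -0.749]]
units to go [ 0.22 -0.05  0.15]
```

```bash
python3 -m jog '[[1,0.1,0,0.07,0],[1,0.1,0,0.07,0],[1,0,0,0,0],[1,0,0,0,0],[1,0,0,0,0]]'; python3 st.py '[-62,52,78]'
python3 - <<'E'
from h import *
for n in("scene",):
    im,d=imaging.capture(n); cv2.imwrite("pics/c2.png",cv2.resize(im[80:200,210:340],None,fx=5,fy=5,interpolation=2))
E
```

```text
time: 13.3
eef_pos: [0.5221, 0.0146, 0.0797]
tool_rot: [-3.097, -0.724, 1.228]
contact_force: [-1.9, -3.3, -2.3]
width: 0.0003
grasp_force: 1.3
t 13.3 q [-0.409  0.476  2.021  0.901  0.995 -0.731] F inc [-3.7   0.9  -2.32]
TCP inc mm [-50.1  51.   79.7]
axes in inc (cols x,y,z)
 [[ 0.747 -0.042  0.664]
 [-0.053 -0.999 -0.002]
 [ 0.663 -0.034 -0.748]]
units to go [-0.4  -0.02 -0.27]
```

View pics/c2.png

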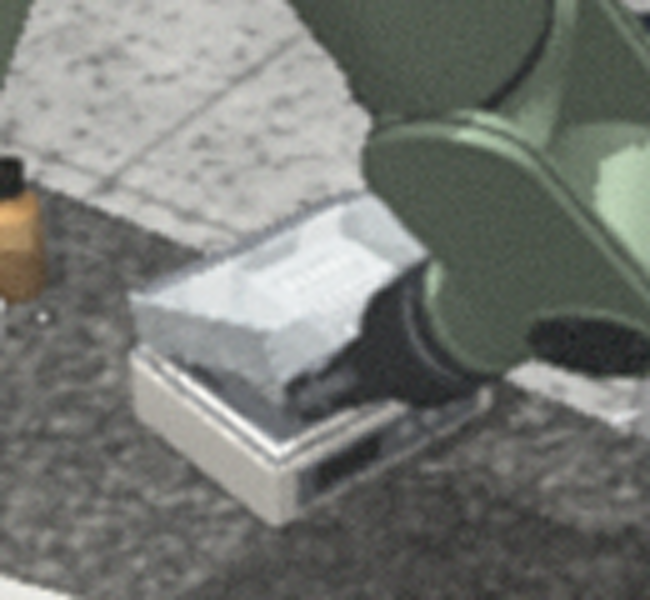

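The picture shows the catch released and the hood resting part open on the fingers near (330,385). I'll lower it gradually.

```bash
python3 -m jog '[[1,-0.1,0,-0.065,0],[1,-0.1,0,-0.065,0],[1,-0.1,0,-0.065,0],[1,-0.1,0,-0.065,0],[1,-0.15,0,0.01,0],[1,-0.15,0,0.01,0],[1,-0.15,0,0.01,0]]'; python3 st.py '[-75,52,60]'
```

```text
time: 14.05
eef_pos: [0.5155, -0.004, 0.0697]
tool_rot: [-3.096, -0.725, 1.228]
contact_force: [0.4, -1.1, -0.9]
width: -0.0003
grasp_force: 0.5
t 14.05 q [-0.448  0.494  2.026  0.891  0.999 -0.769] F inc [-0.97 -0.66 -0.89]
TCP inc mm [-69.7  52.4  69.7]
axes in inc (cols x,y,z)
 [[ 0.747 -0.041  0.664]
 [-0.054 -0.999 -0.002]
 [ 0.663 -0.034 -0.748]]
units to go [-0.41  0.04  0.15]
```

```bash
python3 -m jog '[[1,-0.1,0,0.04,0],[1,-0.1,0,0.04,0],[1,-0.1,0,0.04,0],[1,-0.1,0,0.04,0],[1,-0.075,0,0.04,0],[1,-0.075,0,0.04,0],[1,-0.075,0,0.04,0],[1,-0.075,0,0.04,0]]'; python3 st.py '[-79,52,42]'; python3 -m jog '[[1,-0.06,0,0.04,0],[1,-0.06,0,0.04,0],[1,-0.06,0,0.04,0],[1,-0.06,0,0.04,0],[1,-0.06,0,0.04,0],[1,-0.06,0,0.04,0]]'; python3 st.py|head -3
python3 - <<'E'
from h import *
im,d=imaging.capture("scene"); cv2.imwrite("pics/c3.png",cv2.resize(im[80:200,210:340],None,fx=5,fy=5,interpolation=2))
E
```

```text
time: 14.85
eef_pos: [0.5128, -0.011, 0.0526]
tool_rot: [-3.097, -0.725, 1.228]
contact_force: [0.4, -0.2, -0.3]
width: -0.0002
grasp_force: 0.0
t 14.85 q [-0.463  0.523  2.038  0.904  0.98  -0.814] F inc [-0.05 -0.45 -0.27]
TCP inc mm [-77.2  53.1  52.6]
axes in inc (cols x,y,z)
 [[ 0.746 -0.041  0.664]
 [-0.053 -0.999 -0.002]
 [ 0.663 -0.034 -0.747]]
units to go [-0.33  0.06  0.27]
time: 15.45
eef_pos: [0.5116, -0.0137, 0.0419]
tool_rot: [-3.097, -0.725, 1.229]
contact_force: [0.2, -0.5, 0.5]
width: 0.0002
grasp_force: 0.0
t 15.45 q [-0.469  0.541  2.045  0.913  0.967 -0.84 ] F inc [-0.45 -0.32  0.48]
TCP inc mm [-80.2  53.5  41.9]
axes in inc (cols x,y,z)
```

View pics/c3.png

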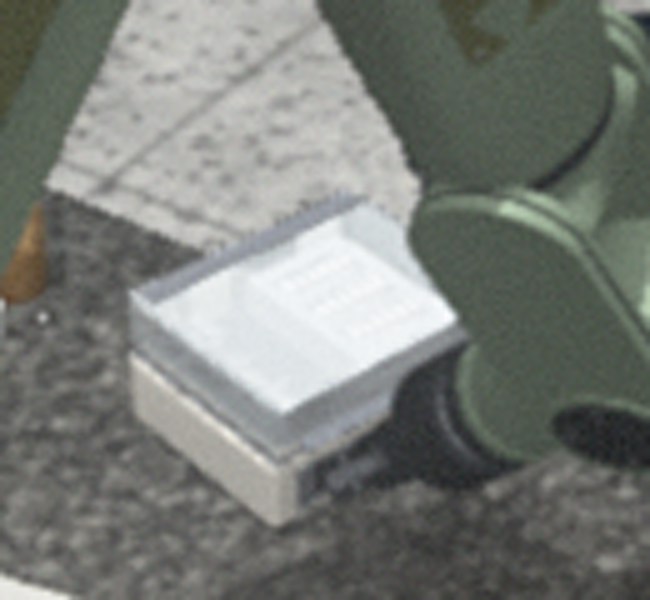

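The hood looks fully shut and the force is zero. Now I'll back straight out to the front.

```bash
python3 -m jog '[[1,-0.15,0,-0.13,0],[1,-0.3,0,-0.265,0],[1,-0.3,0,-0.265,0],[1,-0.3,0,-0.265,0],[1,-0.3,0,-0.265,0],[1,-0.3,0,-0.265,0],[1,-0.3,0,-0.265,0],[1,0,0,0,0],[1,0,0,0,0]]'; python3 st.py|head -2
python3 - <<'E'
from h import *
im,d=imaging.capture("scene"); cv2.imwrite("pics/c4.png",cv2.resize(im[90:260,200:420],None,fx=3,fy=3,interpolation=2))
E
```

```text
time: 16.4
eef_pos: [0.4916, -0.0757, 0.0419]
tool_rot: [-3.096, -0.725, 1.228]
contact_force: [-0.7, 0.2, 0.1]
width: 0.0
grasp_force: 0.0
t 16.4 q [-0.594  0.553  2.015  0.827  1.03  -0.875] F inc [0.01 0.74 0.15]
TCP inc mm [-145.3   56.2   41.9]
```

View pics/c4.png

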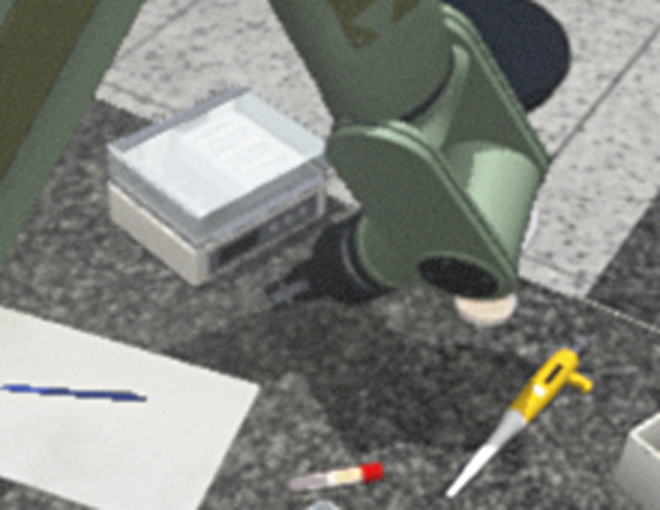

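The hood at (215,150) is shut and the gripper at (300,280) is clear of everything. The bystanders in view are where they were, so I'm handing in.

```bash
python3 -c "
from plant import ticket; print(ticket.sign_off())"
```

```text
the job is handed in; nothing more can be done
None
```

I pushed the catch back, caught the hood on the shut fingers and let it down gently until it was shut; the last picture shows it shut with the gripper clear, and I handed the job in at about 16.5 s, with no verdict returned.

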